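# Lift the layshaft out of a gearbox

### The arm

A 6-joint arm with a two-finger parallel gripper is mounted at the origin on a cart in front of the work surface, level with it; the furniture and walls round the work are solid. World frame = base frame: x ahead of the robot, y to its left, z up, the work surface at z = 0. Lengths are in m, angles in rad, forces in N, time in s.
With the tool pointing down it reaches from about 0.275 to 0.825 m from the base axis. Payload 4.9 kg.
Tool frame: the origin (TCP) lies midway between the tips of the shut fingers; the grasp point (between the pads) lies 19 mm behind it; z points along the fingers, y is the line along which they close (so a half turn about z gives the same grasp; the last joint's range is limited). The gripper opens to 85 mm and grips with 20 to 120 N. Pads are 22 mm wide; open, the fingers measure 114 mm over their backs; the gripper's body (76 mm by 85 mm) begins 54 mm behind the grasp point. The pads swing forward as they close: fully open they stand 13 mm farther back than shut.
Start: joints at [-1.288, 0.326, -0.193, 1.052, 0, 1.437], TCP at [0.223, -0.503, 0.231] pointing down, gripper open.
Joint ranges: [-2.65, 2.65], [-0.97, 1.79], [-1.3, 1.35], [-1.93, 2.1], [-1.47, 1.37], [-3.14, 3.14]. Speed limits (rad/s): [2.57, 2.57, 3.14, 3.14, 3.14, 3.14].

### API

Orientations are given as a rotation vector (axis times angle).
In Python, from bench import bot gives the robot as it stands.
- The arm moves only by the shell command python3 -m pendant 'ROWS' [OPENING] [FORCE]. ROWS is text: rows parted by semicolons, each of 4 numbers parted by spaces: the shift along the world's x, y, z in mm, then the turn about the world's z in rad. A call has exactly 10 rows; each row is the pose to reach, as a shift and turn from the pose commanded when the call began; what a row does not reach only later rows make up. A row lasts 1/10 s, in which the tool goes at most 50 mm and 8.59 degrees, less where a joint would pass 70% of its speed; a pose out of reach is approached as far as the arm can. A call with a gripper value outside its range is refused whole. OPENING is the finger opening in mm, from 0 to 85.4, set as the call begins (- or left out, the last holds). The fingers move at their own pace and stop on an object; FORCE is the grip in N (left out, the last holds). Time passes only in rows, so rows that repeat a pose let the fingers close, or fill a call up. It gives the time, the measured TCP pose, the force, the opening and the grip force at its end, in the units of the state.
- bot.read_state(): the state, without advancing time (a new reading comes with each control period).
- bot.capture(name): name is "scene" or "top" or "wrist"; returns a dict with "pixels" (420x560x3 uint8, red, green, blue), "K" (3x3 intrinsics, pixels), "k1" (the pictures are not rectified: a ray, as slopes to the right and down, at radius r is drawn at 1 + k1 r^2 times it, then the intrinsics apply), "R" (3x3) and "t" (3): a world point X has camera coordinates R X + t. Camera axes: x right, y down, z forward; pixel columns grow to the right and rows downward; lengths in m; the calibration is good to about 2 mm. A picture is of the moment at which its call begins. There is no depth.
- bot.hand_in(): hands the job in; it is judged then, once.
The state is a dict: "t": time; "qpos": joint angles; "joint_vel": joint speeds; "joint_torque": joint torques, N m; "tool_pos": TCP position; "orientation": TCP orientation; "ft_force": force on the tool from outside, world axes, zero at the start; "ft_torque": the same for the moment, N m; "grip_width": finger opening in m; "grasp_force": force on a finger pad.
Only numpy, scipy, OpenCV 4.12 (cv2) and the standard library are available. Lean on these libraries where they do the work, as an engineer would, in place of code of your own. Each camera call takes 0.05 s, during which the arm holds its last target. There are 200 camera calls.

### The job

The gearbox stands open with its rear bearing already out. Take the layshaft by its plain middle, slide it back until you feel it bottom against the rear end cover, which frees its front journal from the bush, then tilt the front end up and draw the shaft out diagonally through the top opening without forcing it. Finish while still holding it in the gripper, level and well clear above the housing, and leave the other parts on the bench where they lie.

Things in the scene. Friction and masses are not known exactly. Their poses are not given: they have to be found in the camera images.
- housing: grey-green cast gearbox housing, open at the top, bolted down. Origin: centre of its underside; x along the shaft towards the front bush, z up. Top opening x = -95 to +95 mm, y = -58 to +58 mm, straight walls; floor 10 mm and rim (top of flange) 84 mm above the worktop; flange outside 222 x 148 mm. Bosses on the end walls reach x = +125 and -140 mm.
- bush_mouth (a point): centre of the mouth of the blind front bush, a bronze bore 22 mm wide and 26 mm deep, in the front wall's inner face (housing frame: x = 95, y = 0, z = 60 mm)
- rear_bore_mouth (a point): centre of the mouth of the empty rear bearing seat, a bore 35 mm wide and 36 mm deep, in the rear wall's inner face (housing frame: x = -95, y = 0, z = 60 mm); the end cover closes its bottom
- end_cover: round aluminium cover, 50 mm wide, fixed on the rear boss of the housing; its inner face (x = -131 mm in the housing's frame) is the hard stop for the rear end of the shaft. Its origin coincides with the housing's origin and has the same axes.
- layshaft: loose steel shaft with two gears, 220 mm long, 0.3 to 0.6 kg, balanced within 10 mm of its middle. Origin: on its axis at mid-length; x along the axis to the front end; it may turn about its axis. Plain middle, 20 mm in diameter, x = -38 to +36 mm: grasp here. Rear gear 38 mm in diameter, x = -57 to -39; front gear 54 mm in diameter, x = 36 to 56. It slides and tilts freely in its bores.
- front_end (a point): centre of the front end face of the layshaft. The front journal is 16 mm in diameter and 26 mm long; at the start it lies 9 to 18 mm deep in the front bush. Pushed back 15 to 24 mm the shaft bottoms, and this point then stands 6 mm clear of the front wall's inner face.
- rear_end (a point): centre of the rear end face of the layshaft. The rear journal is 17 mm in diameter and 34 mm long; at the start it lies on the bottom of the rear bore, so that the shaft slopes down about 1.7 degrees to the rear and its middle is about 54 mm above the worktop.
- cover_plate: the gearbox's grey-green top cover, 222 x 148 x 22 mm, lying on the bench to the left; origin at the centre of its underside; leave it alone
- bearing: steel ball bearing, 35 mm in diameter, 10 mm high, lying flat on the robot's side of the housing; origin at the centre of its underside; leave it alone
- bolt: hex bolt, 52 mm long, lying on the robot's side of the housing; leave it alone
- spanner: combination spanner, 148 mm long, lying behind the housing; origin at its middle, its length along its y axis; leave it alone

How it is judged:
On the way, in this order (a step that is already met when the one before it is completed fails the run):
1. the shaft is slid back to the bottom of the rear bore, its rear end within 2.5 mm of the end cover (x of rear_end in the frame of housing below -0.1285 m), for 0.02 s.
2. the shaft is tilted: front end up out of the opening while the rear end is still down inside (z of front_end in the frame of housing above 0.105 m and z of rear_end in the frame of housing below 0.075 m), for 0.1 s.
At the end, for the whole second after the job is handed in: both ends of the layshaft are more than 120 mm above the worktop (36 mm above the housing's rim), the shaft is level within 15 degrees, still, held between the fingers and not touching the housing (height (world z) of each of front_end, rear_end above 0.12 m and angle between layshaft's own x axis and vertical between 1.309 and 1.833 rad and contact force between the fingers and layshaft above 2 N and contact force between layshaft and housing below 0.1 N and linear speed of layshaft below 0.03 m/s); the arm keeps its last pose, push and grip.
It fails at once if the shaft is forced: more than 50 N between it and the housing or end cover (contact force between layshaft and housing above 50 N).
It fails at once if a part lying on the bench is moved more than 25 mm (distance of any of cover_plate, bearing, bolt, spanner from where it was at the start of the episode above 0.025 m).
It also fails if it takes over 48 s, if anything falls off the work surface, if the arm or the gripper's body presses on something with over 40 N, if the wrist force passes 120 N, or if a joint passes its speed limit or range.

## Working session

There is one attempt and no reset: what is moved stays moved. The work goes in short steps, Python scripts to look and compute and a shell command to move; the robot and the scene stay as the last step left them, time stands still between calls to the robot, and variables do not carry over. Pictures are saved under pics/ and viewed, at most 10 in all, crops included, and the job is handed in when it is done.

```bash
mkdir -p pics; ls
cat > h.py <<'E'
import numpy as np, cv2
from bench import bot
def snap(n,f):
    c=bot.capture(n); cv2.imwrite(f'pics/{f}.png',c['pixels'][:,:,::-1]); np.savez(f'pics/{f}.npz',**{k:np.array(c[k]) for k in('K','k1','R','t')}); return c
def onplane(f,uv,z):
    c=np.load(f'pics/{f}.npz'); K,R,t,k=c['K'],c['R'],c['t'],float(c['k1'])
    o=[]
    for u,v in np.atleast_2d(uv):
        p=cv2.undistortPoints(np.array([[[u,v]]],float),K,np.array([k,0,0,0.]))[0,0]
        d=R.T@np.array([*p,1]); C=-R.T@t; o.append(C+d*(z-C[2])/d[2])
    return np.array(o)
E
python3 - <<'E'
from h import *
for n in('scene','top'):
    c=snap(n,n+'1'); print(n,-c['R'].T@c['t'],c['k1'])
a=cv2.imread('pics/top1.png')
s=bot.read_state(); print(s)
E
```

```text
pics
scene [-0.07227255  0.62343993  0.85414183] -0.13015564594659446
top [0.34009758 0.0782031  1.01928622] -0.02533764800625839
{'t': 0.1, 'qpos': array([-1.28817579e+00,  3.26864932e-01, -1.93496084e-01,  1.05203773e+00,
       -6.88504857e-06,  1.43658615e+00]), 'joint_vel': array([ 0.00071373, -0.00193634,  0.0021135 , -0.00090003, -0.00091543,
        0.0006231 ]), 'joint_torque': array([ 3.19759592e-04, -4.44240332e+01,  2.63037908e+01,  7.90339080e-03,
       -1.78674304e-04,  6.02034135e-06]), 'tool_pos': array([ 0.22252605, -0.50237916,  0.23057816]), 'orientation': array([-3.07204572e+00, -6.49695797e-01,  1.97293585e-04]), 'ft_force': array([-0.6024743 ,  0.07379503,  0.03292941]), 'ft_torque': array([ 0.01078559, -0.04465379, -0.01007991]), 'grasp_force': 0.0, 'grip_width': 0.08510800174411902}
```

View pics/top1.png

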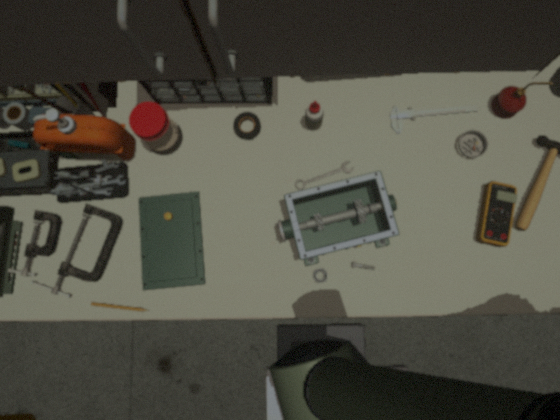

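View pics/scene1.png

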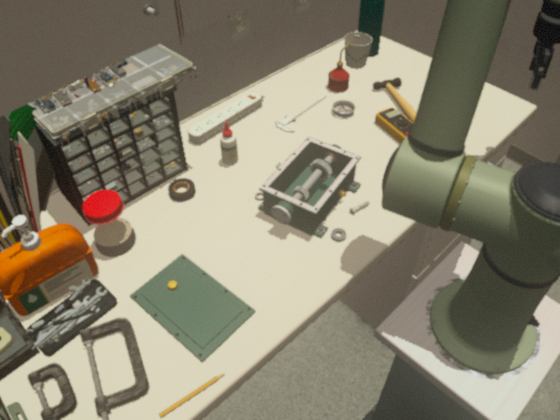

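The top view shows the housing centred near (340,214). The round end cover (rear) is at the left (283,230) and the front boss at the right (391,202). The bigger (front) gear is near (364,210). I'll enlarge it.

Run:
```python
from h import *
a=cv2.imread('pics/top1.png')[155:275,265:415]
a=cv2.convertScaleAbs(a,alpha=1.6,beta=10)
cv2.imwrite('pics/crop1.png',cv2.resize(a,None,fx=5,fy=5,interpolation=cv2.INTER_CUBIC))
```

```text
(no output)
```

View pics/crop1.png

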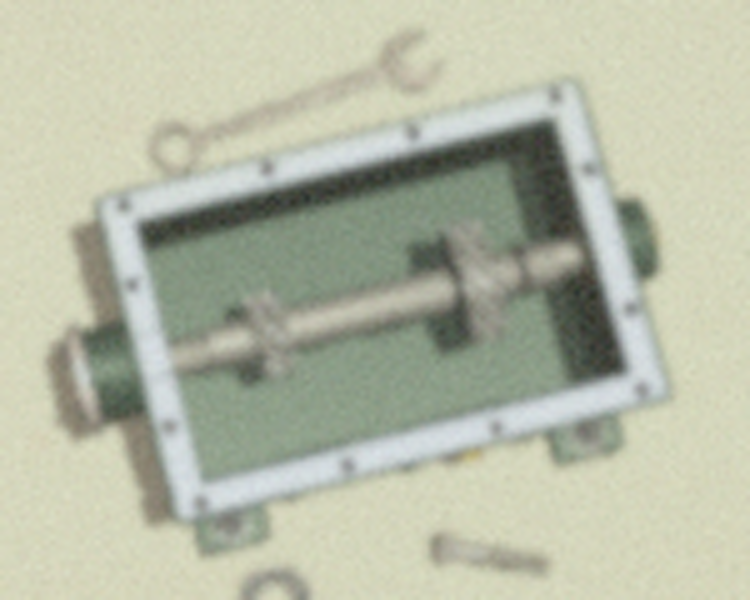

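The flange corners in the crop are at (97,200), (575,80), (668,400) and (183,520). The rear gear centre is at about (266,335) and the front gear at about (474,283).

Run:
```python
from h import *
f=lambda p:np.array(p)/5.+np.array([265,155])-0.4
c=onplane('top1',f([(97,200),(575,80),(668,400),(183,520)]),.084)
print(c.round(4),'ctr',c.mean(0).round(4))
L=[np.linalg.norm(c[i]-c[(i+1)%4]) for i in range(4)];print(L)
x=(c[1]+c[2]-c[0]-c[3]);print('yaw',np.arctan2(x[1],x[0]))
g=onplane('top1',f([(266,335),(474,283)]),.0545);print(g, np.linalg.norm(g[1]-g[0]))
d=g[1]-g[0];print('yaw shaft',np.arctan2(d[1],d[0]))
u=d/np.linalg.norm(d);ctr=(g[0]+48*u/1000+g[1]-46*u/1000)/2;print('shaft origin',ctr)
h=c.mean(0);print('in housing frame',(ctr-h)@u,np.cross(u[:2],(ctr-h)[:2]))
from scipy.spatial.transform import Rotation as Ro
s=bot.read_state();M=Ro.from_rotvec(s['orientation']).as_matrix();print(M, 'tool y yaw',np.arctan2(M[1,1],M[0,1]))
b=onplane('top1',np.array([[320,275],[362,266]]),.01);print(b)
```

```text
[[ 0.5314  0.109   0.084 ]
 [ 0.5808 -0.1025  0.084 ]
 [ 0.4385 -0.1352  0.084 ]
 [ 0.391   0.0742  0.084 ]] ctr [ 0.4854 -0.0136  0.084 ]
[np.float64(0.21720684311972077), np.float64(0.14603197688621608), np.float64(0.21476655449132162), np.float64(0.14464012181842903)]
yaw -1.344545948222039
[[ 0.47427315  0.03529669  0.0545    ]
 [ 0.49590027 -0.05838585  0.0545    ]] 0.09614651019736685
yaw shaft -1.343915712528497
shaft origin [ 0.48531165 -0.01251895  0.0545    ]
in housing frame -0.0011075861797147477 0.00013378411815967624
[[ 9.14376709e-01  4.04864210e-01 -4.53483685e-04]
 [ 4.04864411e-01 -9.14375441e-01  1.53692805e-03]
 [ 2.07592818e-04 -1.58893062e-03 -9.99998716e-01]] tool y yaw -1.1539654473502692
[[ 0.35680262  0.0316261   0.01      ]
 [ 0.37555523 -0.06523922  0.01      ]]<stdin>:10: DeprecationWarning: Arrays of 2-dimensional vectors are deprecated. Use arrays of 3-dimensional vectors instead. (deprecated in NumPy 2.0)
```

The flange measures 217 x 145 mm (true size 222 x 148) and its centre is at (0.485,-0.013). The shaft yaw is -1.344 rad and its origin sits 1 mm behind the housing origin, inside the allowed range. Next I move above it.

```bash
python3 -m pendant '24 44 0 0.138;48 88 0 0.276;72 132 0 0.414;96 176 0 0.552;120 220 0 0.69;144 264 0 0.828;168 308 0 0.966;192 352 0 1.104;216 396 0 1.242;240 438 0 1.381' 50 20
python3 -m pendant '12 22 0 0;24 44 0 0;24 44 0 0;24 44 0 0;24 44 0 0;24 44 0 0;24 44 0 0;24 44 0 0;24 44 0 0;24 44 0 0'
python3 - <<'E'
from h import *
snap('wrist','w1');s=bot.read_state();print(s['tool_pos'],s['orientation'],s['qpos'])
E
```

```text
t: 1.1
tool_pos: [0.463, -0.0628, 0.2312]
orientation: [-1.948, -2.464, 0.0]
ft_force: [0.8, -0.6, 0.2]
grip_width: 0.0499
grasp_force: 0.0
t: 2.1
tool_pos: [0.4866, -0.0211, 0.2313]
orientation: [1.956, 2.458, 0.0]
ft_force: [0.6, 0.5, -0.0]
grip_width: 0.0501
grasp_force: 0.0
[ 0.48666474 -0.02102488  0.23131504] [1.95574551e+00 2.45852232e+00 7.21203169e-05] [-1.94858954e-01  2.10074800e-01 -3.50513333e-01  1.01014018e+00
  1.65276441e-05  1.14911858e+00]
```

View pics/w1.png

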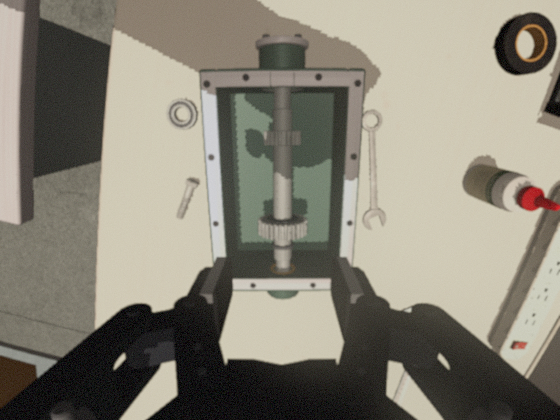

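The wrist view looks along the shaft: rear gear at (283,138), front gear at (283,228), flange corners at (201,71), (365,71), (352,291) and (216,290).

Run:
```python
from h import *
c=onplane('w1',[(201,71),(365,71),(352,291),(216,290)],.084);print(c.round(4),c.mean(0).round(4))
print([np.linalg.norm(c[i]-c[(i+1)%4]) for i in range(4)])
x=c[2]+c[3]-c[0]-c[1];print('yaw',np.arctan2(x[1],x[0]))
# shaft midline points at z~.054: rear neck, middle top
g=onplane('w1',[(283,110),(283.5,138),(283.5,180),(283,228)],.054);print(g.round(4))
d=g[3]-g[0];print('yaw shaft',np.arctan2(d[1],d[0]),np.linalg.norm(g[3]-g[1]))
```

```text
[[ 0.3909  0.0761  0.084 ]
 [ 0.5318  0.1085  0.084 ]
 [ 0.5836 -0.1048  0.084 ]
 [ 0.44   -0.1365  0.084 ]] [ 0.4866 -0.0142  0.084 ]
[np.float64(0.14454244354162993), np.float64(0.2194801565630445), np.float64(0.14712042141312082), np.float64(0.21818538359222195)]
yaw -1.3381935943250913
[[ 0.4689  0.0602  0.054 ]
 [ 0.4756  0.0336  0.054 ]
 [ 0.4854 -0.0088  0.054 ]
 [ 0.4971 -0.0614  0.054 ]]
yaw shaft -1.3434116643604768 0.0973835410837938
```

Both views agree within 2 mm. I descend with the fingers at 50 mm, then grip lightly.

```bash
python3 -m pendant '1 0 -25 0;1 0 -50 0;1 0 -75 0;1 0 -100 0;1 0 -125 0;1 0 -145 0;1 0 -165 0;1 0 -180 0;1 0 -190 0;1 0 -198 0' 50 20
python3 -m pendant '0 0 0 0;0 0 0 0;0 0 0 0;0 0 0 0;0 0 0 0;0 0 0 0;0 0 0 0;0 0 0 0;0 0 0 0;0 0 0 0' 10 25
```

```text
t: 3.15
tool_pos: [0.4876, -0.0209, 0.0327]
orientation: [-1.955, -2.459, 0.0]
ft_force: [-0.2, 0.4, 0.1]
grip_width: 0.0502
grasp_force: 0.0
t: 4.15
tool_pos: [0.4882, -0.021, 0.0337]
orientation: [1.955, 2.458, 0.001]
ft_force: [1.5, 0.3, 5.1]
grip_width: 0.019
grasp_force: 25.0
```

```bash
python3 -m pendant '-0.3 1.5 1 0;-0.7 3 1 0;-1 4.5 1 0;-1.4 6 1 0;-1.7 7.5 1 0;-2.1 9 1 0;-2.4 10.5 1 0;-2.8 12 1 0;-3.1 13.5 1 0;-3.4 15 1 0'
```

```text
t: 5.15
tool_pos: [0.4841, -0.0057, 0.0342]
orientation: [-1.955, -2.459, 0.0]
ft_force: [0.0, -0.0, -6.5]
grip_width: 0.0192
grasp_force: 24.6
```

```bash
python3 -m pendant '-0.1 0.5 0 0;-0.2 1 0 0;-0.3 1.5 0 0;-0.4 2 0 0;-0.6 2.5 0 0;-0.7 3 0 0;-0.8 3.5 0 0;-0.9 4 0 0;-1 4.5 0 0;-1 4.5 0 0'
```

```text
t: 6.15
tool_pos: [0.4833, -0.0014, 0.0343]
orientation: [1.955, 2.459, 0.0]
ft_force: [0.3, 0.5, -5.8]
grip_width: 0.0193
grasp_force: 24.6
```

```bash
python3 -m pendant '-0.1 0.5 0 0;-0.2 1 0 0;-0.3 1.5 0 0;-0.4 2 0 0;-0.4 2 0 0;-0.4 2 0 0;-0.4 2 0 0;-0.4 2 0 0;-0.4 2 0 0;-0.4 2 0 0'
```

```text
t: 7.15
tool_pos: [0.4835, -0.0011, 0.0345]
orientation: [1.955, 2.456, -0.004]
ft_force: [0.6, -6.7, -6.1]
grip_width: 0.0192
grasp_force: 24.6
```

The shaft bottomed after 20.5 mm of travel with 6.7 N of reaction. I back off the preload and lift to tilt.

```bash
python3 -m pendant '0.3 -1.2 0 0;0.6 -2.5 1 0;0.6 -2.5 3 0;0.6 -2.5 6 0;0.6 -2.5 9 0;0.6 -2.5 12 0;0.6 -2.5 14 0;0.6 -2.5 16 0;0.6 -2.5 18 0;0.6 -2.5 20 0'
python3 -m pendant '0 0 1 0;0 0 2 0;0 0 3 0;0 0 4 0;0 0 5 0;0 0 6 0;0 0 7 0;0 0 8 0;0 0 9 0;0 0 10 0'
```

```text
t: 8.15
tool_pos: [0.4833, -0.0021, 0.0543]
orientation: [-1.956, -2.459, 0.001]
ft_force: [1.1, -1.3, -7.0]
grip_width: 0.0191
grasp_force: 24.7
t: 9.15
tool_pos: [0.4834, -0.0017, 0.0643]
orientation: [-1.955, -2.459, -0.0]
ft_force: [-0.4, 0.3, -7.4]
grip_width: 0.0192
grasp_force: 24.7
```

Run:
```python
from h import *
snap('wrist','w2');snap('scene','s2')
a=cv2.imread('pics/s2.png')[110:240,230:390]
b=cv2.imread('pics/w2.png')
a=cv2.resize(a,(517,420),interpolation=cv2.INTER_CUBIC)
m=np.hstack([cv2.resize(a,(400,325)),cv2.resize(b,(400,325))]);cv2.imwrite('pics/m2.png',cv2.convertScaleAbs(m,alpha=1.5))
```

```text
(no output)
```

View pics/m2.png

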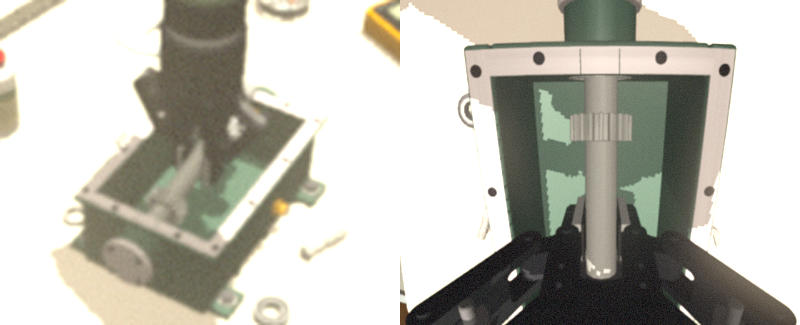

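The rear journal is still in the bore and the shaft tilts up under the gripper. I raise it a little more.

```bash
python3 -m pendant '0 0 1 0;0 0 2 0;0 0 3 0;0 0 4 0;0 0 5 0;0 0 6 0;0 0 7 0;0 0 8 0;0 0 9 0;0 0 10 0'
python3 - <<'E'
from h import *
snap('wrist','w3')
a=cv2.imread('pics/w3.png');cv2.imwrite('pics/w3b.png',cv2.convertScaleAbs(a,alpha=1.4))
E
```

```text
t: 10.25
tool_pos: [0.4835, -0.0019, 0.0744]
orientation: [-1.956, -2.459, -0.0]
ft_force: [0.2, 0.1, -7.6]
grip_width: 0.019
grasp_force: 24.7
```

View pics/w3b.png

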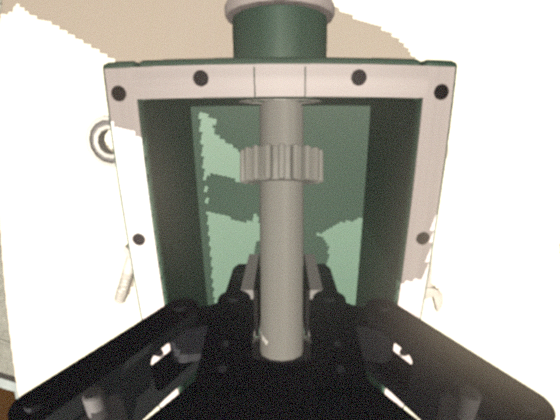

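```bash
cat > tilt.py <<'E'
from h import *
from scipy.spatial.transform import Rotation as Ro
def model(f,G,th,g=8,yaw=-1.3435):
    c=np.load(f'pics/{f}.npz')
    u=np.array([np.cos(yaw)*np.cos(th),np.sin(yaw)*np.cos(th),np.sin(th)]);n=np.array([-np.cos(yaw)*np.sin(th),-np.sin(yaw)*np.sin(th),np.cos(th)]);s=np.cross(n,u)
    P=[]
    for x,r,a in[(-57,19,1),(-39,19,1),(-48,19,0),(-48,-19,0)]:
        P.append(G+u*(x-g)/1e3+(n if a else s)*r/1e3)
    p=cv2.projectPoints(np.array(P),cv2.Rodrigues(c['R'])[0],c['t'],c['K'],np.array([float(c['k1']),0,0,0]))[0][:,0]
    fr=G+u*(110-g)/1e3;re=G-u*(110+g)/1e3
    return p,fr,re
E
python3 - <<'E'
from tilt import *
G=np.array([0.4835,-0.0019,0.0934])
for d in(0,5,10,15,20,25):
    p,fr,re=model('w3',G,np.radians(d));print(d,p.round(0).tolist(),'front z',fr[2].round(3),'rear z',re[2].round(3))
E
```

```text
0 [[283.0, 150.0], [283.0, 201.0], [330.0, 168.0], [236.0, 168.0]] front z 0.093 rear z 0.093
5 [[283.0, 144.0], [283.0, 194.0], [328.0, 166.0], [237.0, 166.0]] front z 0.102 rear z 0.083
10 [[283.0, 140.0], [283.0, 189.0], [326.0, 166.0], [239.0, 166.0]] front z 0.111 rear z 0.073
15 [[283.0, 138.0], [283.0, 185.0], [325.0, 167.0], [241.0, 167.0]] front z 0.12 rear z 0.063
20 [[283.0, 138.0], [283.0, 181.0], [323.0, 168.0], [242.0, 169.0]] front z 0.128 rear z 0.053
25 [[283.0, 138.0], [283.0, 179.0], [322.0, 171.0], [243.0, 171.0]] front z 0.137 rear z 0.044
```

The tilt is about 12-18°, with the front end above 0.11 m and the rear still in the bore. Now I draw it out along its axis.

```bash
python3 -m pendant '0.5 -2 0.5 0;1.1 -5 1.2 0;1.8 -8 1.9 0;2.5 -11 2.6 0;3.2 -14 3.3 0;3.9 -17 4 0;4.6 -20 4.7 0;5.3 -23 5.4 0;5.8 -25 5.9 0;5.8 -25 5.9 0'
python3 -m pendant '0.7 -3 0.8 0;1.4 -6 1.6 0;2.1 -9 2.4 0;2.8 -12 3.2 0;3.5 -15 4 0;4.2 -18 4.8 0;4.9 -21 5.6 0;5.6 -24 6.4 0;5.8 -25 6.7 0;5.8 -25 6.7 0'
python3 - <<'E'
from h import *
snap('wrist','w4');snap('scene','s4')
a=cv2.imread('pics/s4.png')[90:220,230:390]
b=cv2.imread('pics/w4.png')
m=np.hstack([cv2.resize(a,(400,325),interpolation=cv2.INTER_CUBIC),cv2.resize(b,(400,325))]);cv2.imwrite('pics/m4.png',cv2.convertScaleAbs(m,alpha=1.4))
E
```

```text
t: 11.3
tool_pos: [0.4896, -0.0274, 0.0803]
orientation: [1.956, 2.458, -0.0]
ft_force: [-0.2, -0.6, -5.9]
grip_width: 0.019
grasp_force: 24.8
t: 12.3
tool_pos: [0.4952, -0.0521, 0.0869]
orientation: [1.956, 2.458, 0.0]
ft_force: [0.8, -0.7, -6.2]
grip_width: 0.0194
grasp_force: 24.8
```

View pics/m4.png

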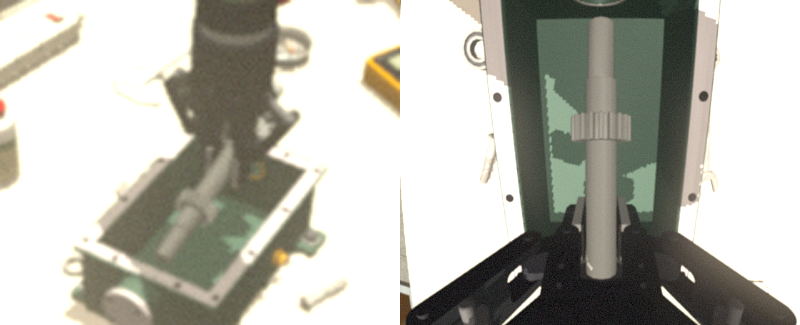

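The rear end is clear of the bore (at 600,18 in the right panel) and hangs free. I lift straight up.

```bash
python3 -m pendant '0 0 4 0;0 0 10 0;0 0 18 0;0 0 26 0;0 0 34 0;0 0 42 0;0 0 50 0;0 0 58 0;0 0 66 0;0 0 70 0'
python3 - <<'E'
from h import *
snap('wrist','w5');snap('scene','s5');print(bot.read_state()['tool_pos'])
a=cv2.imread('pics/s5.png')[60:210,220:400]
b=cv2.imread('pics/w5.png')
m=np.hstack([cv2.resize(a,(360,300),interpolation=cv2.INTER_CUBIC),cv2.resize(b,(400,300))]);cv2.imwrite('pics/m5.png',cv2.convertScaleAbs(m,alpha=1.4))
E
```

```text
t: 13.4
tool_pos: [0.4955, -0.052, 0.1578]
orientation: [1.955, 2.458, 0.001]
ft_force: [-0.2, -0.2, -5.6]
grip_width: 0.019
grasp_force: 24.9
[ 0.49554633 -0.05206187  0.15757119]
```

View pics/m5.png

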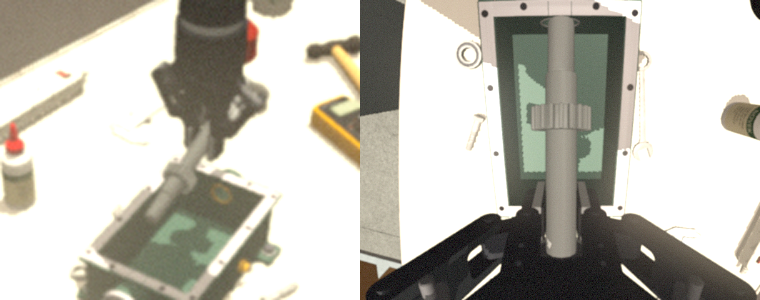

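The shaft is now above the housing, rear end low. In the scene image its rear end lies near (297,167); I intersect that ray with the shaft's vertical plane.

Run:
```python
from tilt import *
G=np.array([0.4955,-0.0521,0.1768]);yaw=-1.3435
u=np.array([np.cos(yaw),np.sin(yaw),0]);n=np.array([-u[1],u[0],0])
c=np.load('pics/s5.npz');C=-c['R'].T@c['t']
for uv in[(297,167),(309,150)]:
    A=onplane('s5',uv,0.1)[0];d=A-C;X=C+d*((G-C)@n)/(d@n);print(uv,X.round(4),'along',(X-G)@u,'dz',X[2]-G[2],'tilt',np.degrees(np.arctan2(X[2]-G[2],(X-G)@u)))
for d in(5,10,15,20,25):
    p,fr,re=model('w5',G,np.radians(d))
    cc=np.load('pics/w5.npz');yy=np.radians(d)
    top=re+np.array([-u[0]*np.sin(yy),-u[1]*np.sin(yy),np.cos(yy)])*.0085
    q=cv2.projectPoints(top[None],cv2.Rodrigues(cc['R'])[0],cc['t'],cc['K'],np.array([float(cc['k1']),0,0,0]))[0][0,0]
    print(d,p.round(0).tolist(),'rear top',q.round(0),'z',re[2].round(3))
```

```text
(297, 167) [0.4722 0.0488 0.1454] along -0.10360739836714447 dz -0.03138159037857852 tilt -163.1489918080745
(309, 150) [ 4.835e-01 -2.000e-04  1.573e-01] along -0.05323328975717432 dz -0.019475716047294755 tilt -159.90465277690154
5 [[283.0, 144.0], [283.0, 195.0], [328.0, 166.0], [238.0, 167.0]] rear top [283.  -3.] z 0.167
10 [[283.0, 141.0], [283.0, 189.0], [326.0, 166.0], [239.0, 166.0]] rear top [283.   8.] z 0.156
15 [[283.0, 138.0], [283.0, 185.0], [325.0, 167.0], [241.0, 167.0]] rear top [283.  20.] z 0.146
20 [[283.0, 138.0], [283.0, 182.0], [323.0, 169.0], [242.0, 169.0]] rear top [283.  32.] z 0.136
25 [[283.0, 138.0], [283.0, 180.0], [322.0, 171.0], [243.0, 171.0]] rear top [282.  45.] z 0.127
```

The tilt is about 17° and the rear end is at about 0.141 m. To level it, I move back 26 mm so the rear journal rests on the rear flange, then lower gently.

```bash
python3 -m pendant '-1.5 6 0 0;-3 13 0 0;-4.6 20 0 0;-5.8 25 -3 0;-5.8 25 -8 0;-5.8 25 -15 0;-5.8 25 -22 0;-5.8 25 -29 0;-5.8 25 -35 0;-5.8 25 -39 0'
python3 -m pendant '0 0 -1 0;0 0 -3 0;0 0 -5 0;0 0 -7 0;0 0 -9 0;0 0 -11 0;0 0 -13 0;0 0 -15 0;0 0 -17 0;0 0 -18 0'
```

```text
t: 14.5
tool_pos: [0.4889, -0.027, 0.117]
orientation: [-1.955, -2.458, 0.001]
ft_force: [0.0, -0.2, -6.1]
grip_width: 0.0192
grasp_force: 24.8
t: 15.5
tool_pos: [0.4895, -0.0271, 0.0999]
orientation: [1.955, 2.458, 0.0]
ft_force: [0.1, -0.9, -3.1]
grip_width: 0.0191
grasp_force: 24.9
```

```bash
python3 -m pendant '0 0 -2 0;0 0 -4 0;0 0 -6 0;0 0 -8 0;0 0 -10 0;0 0 -12 0;0 0 -14 0;0 0 -16 0;0 0 -17 0;0 0 -17 0'
python3 - <<'E'
from h import *
snap('wrist','w6');snap('scene','s6');print(bot.read_state()['tool_pos'])
a=cv2.imread('pics/s6.png')[60:210,220:400]
b=cv2.imread('pics/w6.png')
m=np.hstack([cv2.resize(a,(360,300),interpolation=cv2.INTER_CUBIC),cv2.resize(b,(400,300))]);cv2.imwrite('pics/m6.png',cv2.convertScaleAbs(m,alpha=1.4))
E
```

```text
t: 16.5
tool_pos: [0.4892, -0.0268, 0.0827]
orientation: [-1.955, -2.459, 0.0]
ft_force: [-0.7, 0.2, -3.8]
grip_width: 0.019
grasp_force: 24.5
[ 0.4891567  -0.02683398  0.08283306]
```

View pics/m6.png

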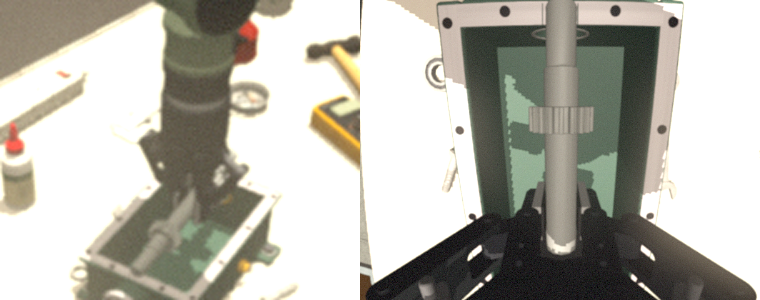

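The rear journal now rests on the rim and the tilt is about 5°. I grip firmly and lift clear.

```bash
python3 -m pendant '0 0 0 0;0 0 0 0;0 0 0 0;0 0 4 0;0 0 12 0;0 0 22 0;0 0 34 0;0 0 46 0;0 0 58 0;0 0 68 0' 10 80
python3 -m pendant '0 0 8 0;0 0 16 0;0 0 24 0;0 0 30 0;0 0 34 0;0 0 36 0;0 0 36 0;0 0 36 0;0 0 36 0;0 0 36 0'
python3 - <<'E'
from h import *
snap('wrist','w7');snap('scene','s7');print(bot.read_state()['tool_pos'])
a=cv2.imread('pics/s7.png')[40:190,220:400]
b=cv2.imread('pics/w7.png')
m=np.hstack([cv2.resize(a,(360,300),interpolation=cv2.INTER_CUBIC),cv2.resize(b,(400,300))]);cv2.imwrite('pics/m7.png',cv2.convertScaleAbs(m,alpha=1.4))
E
```

```text
t: 17.6
tool_pos: [0.4896, -0.027, 0.1524]
orientation: [1.955, 2.458, 0.001]
ft_force: [-0.4, 0.2, -5.1]
grip_width: 0.0177
grasp_force: 78.2
t: 18.6
tool_pos: [0.4891, -0.0269, 0.1866]
orientation: [-1.955, -2.458, 0.0]
ft_force: [0.5, -0.2, -5.8]
grip_width: 0.0177
grasp_force: 78.2
[ 0.48913477 -0.02688864  0.18670177]
```

View pics/m7.png

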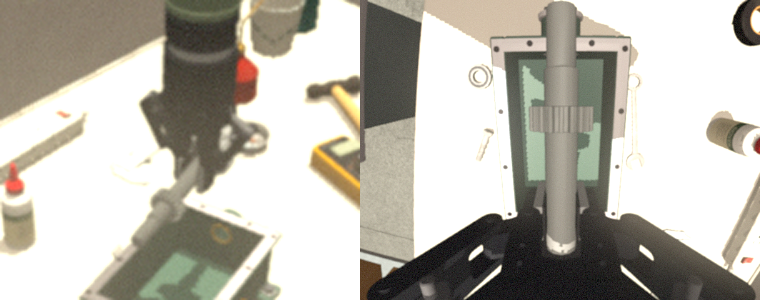

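The shaft is held well clear of the housing. Its rear end is at the top of the wrist view (row about 3), so the tilt is about 5-8°, and both ends are near 0.19 m or higher. Handing in.

```bash
python3 -c "
from bench import bot
print(bot.hand_in())"
```

```text
the job is handed in; nothing more can be done
None
```

I slid the layshaft back until it bottomed, tilted it out through the top opening, and handed the job in with it held in the gripper about 5–8° from level, both ends roughly 0.19 m or more above the worktop; the judge's result was not shown.

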